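Back out the captive screw of the yellow-lidded module

ROBOT

A 7-joint arm with a two-finger parallel gripper is mounted at the origin on a cart in front of the work surface, level with it; the furniture and walls round the work are solid. World frame = base frame: x ahead of the robot, y to its left, z up, the work surface at z = 0. Lengths are in m, angles in rad, forces in N, time in s.
With the tool pointing down it reaches from about 0.4 to 0.85 m from the base axis. Payload 4.5 kg.
Tool frame: the origin (TCP) lies midway between the tips of the shut fingers; the grasp point (between the pads) lies 19 mm behind it; z points along the fingers, y is the direction in which the jaws open and shut (so a half turn about z gives the same grasp; the last joint's range is limited). The gripper opens to 88 mm and grips with 3 to 60 N. Pads are 18 mm wide; open, the fingers measure 123 mm over their backs; the gripper's body (75 mm by 187 mm) begins 45 mm behind the grasp point.
Start: joints at [1.138, 0.689, -0.195, 1.565, 0.157, 0.902, -0.215], TCP at [0.281, -0.558, 0.239] pointing down, gripper open.
Joint ranges: [-3.01, 3.01], [-0.46, 2.08], [-1.47, 1.51], [0.13, 2.56], [-1, 4.14], [0.04, 2.09], [-2.66, 2.66]. Speed limits (rad/s): [2.57, 2.57, 3.14, 3.14, 3.14, 3.14, 3.14].

INTERFACE

Orientations are given as a unit quaternion [x, y, z, w].
In Python, from plant import get_state, snapshot, finish_job, regions_of gives the robot as it stands.
- The arm moves only by the tool send_rows, never from a script. Its argument "series" is a list of rows, each an object of numbers: "grip": the opening, from 0 (shut) to 1 (fully open); "dx", "dy", "dz": the shift along the tool's x, y, z in mm; "turn": the turn about the tool's z in rad. A call has 1 to 20 rows; each row shifts and turns the commanded pose from where the row before left it, along the tool's axes as they then stand; what a row does not reach is not made up. A row lasts 1/10 s, in which the tool goes at most 50 mm and 8.59 degrees, less where a joint would pass 70% of its speed; a pose out of reach is approached as far as the arm can. A call is refused whole if a number of a shift passes 50 or a number of a turn 0.15, either way. A call with a gripper value outside its range is refused whole. The fingers move at their own pace and stop on an object; "force" is the grip in N (left out, the last holds). Time passes only in rows, so rows that do not move let the fingers close. It gives the time, the measured TCP pose, the force and the opening at its end, in the units of the state.
- get_state(): the state, without advancing time (a new reading comes with each control period).
- snapshot(name): name is "scene" or "top"; returns a dict with "img" (384x512x3 uint8, red, green, blue), "depth" (384x512 float32, m along the optical axis (not along the pixel's ray), 0 where there is no reading), "fov_y" (degrees; the focal length in pixels is half the picture's height over the tangent of half this angle, whatever the lens; pixels are square), "cx", "cy" (the principal point, pixels), "R" (3x3) and "t" (3): a world point X has camera coordinates R X + t. Camera axes: x right, y down, z forward; pixel columns grow to the right and rows downward; lengths in m; the calibration is good to about 2 mm. A picture is of the moment at which its call begins.
- finish_job(): hands the job in, once; it reports no verdict.
Trained networks look in a picture, given as the dict that the camera call returned (one of the last four; its "shot" number tells which), for a name from the list of things; names that differ only in an ending like _2 or _b are one class to them, and where a whole thing is asked for, a point or a joint stands for the part that bears it (a point fixed in the world has none). Each returns a list of dicts, best first, with "score" (0 to 1); they miss things now and then, are a little off and sometimes report something else, mostly with a low value. They report only what shows in the picture. A call takes as long as a camera call. They do not tell look-alikes from the thing itself.
- regions_of(picture, target): "pixels" (384x512 bool, what is visible of it) and "extent" ([left, top, right, bottom] in pixels, round what is visible of it).
The state is a dict: "clock": time; "q": joint angles; "qd": joint speeds; "joint_torque": joint torques, N m; "tool_pos": TCP position; "eef_rot": TCP orientation; "contact_force": force on the tool from outside, world axes, zero at the start; "moment": the same for the moment, N m; "opening": opening from 0.0 (shut) to 1.0 (fully open).
Only numpy, scipy, OpenCV 4.12 (cv2) and the standard library are available. Lean on these libraries where they do the work, as an engineer would, in place of code of your own. Each camera call takes 0.05 s, during which the arm holds its last target.

TASK

The lid of the yellow-lidded control module must be freed for a repair. Pull the knob of its spring-loaded captive screw straight up out of the lid until its thread can catch, unscrew it counter-clockwise (seen from above) about a quarter turn, and let go so that the screw stays backed out on its thread. Leave the screw of the blue-lidded module home.

Things in the scene. Friction and masses are not known exactly. Their poses are not given: they have to be found in the camera images.
- yellow_knob (a point): centre of the knurled grey metal knob on the module with the YELLOW lid: a round upright cylinder, 30 mm across, 24 mm high, centre at z = 0.089 m when home; it moves with the knob. Below it a dark collar, 26 mm across, 26 mm high, stands on the lid (top z = 0.050 m; module 87 x 99 mm, knob at its middle, fixed, nothing else on the lid). Grip it at any yaw; a black pointer on top shows its turn.
- yellow_lift (a joint): how far (m) the yellow module's screw is pulled up: 0 home, 0.020 upper stop. A spring pulls it down, 4 N at home, 7 N at 12 mm. Below about 9 mm a lug keeps it from turning; 11 to 16 mm is a good pull. Turned and let go, it rests on its thread, near 0.0105 after a quarter turn; let go unturned, it springs back home.
- yellow_turn (a joint): turn (rad) of the yellow module's screw about the vertical, positive counter-clockwise seen from above: 0 home, end stop 1.6. The thread rises 2 mm over the first 1.1 rad, then is level; friction keeps the screw where it is left (turning takes about 0.05 N m).
- blue_knob (a point): centre of the same kind of knob on the like module with the BLUE lid, the one to leave alone: same sizes, same height.
Not all that is in view belongs to the job. Leave any pink look-alike of the part that bears yellow_knob alone.

How it is judged:
By the outcome, as a careful person would: the job done as asked, in the order asked, and still so for the second after the job is handed in, with the robot touching nothing.
It also fails if it takes over 35 s, if anything falls off the work surface, if the arm or the gripper's body presses on something with over 40 N, if the wrist force passes 120 N, or if a joint passes its speed limit or range.

## Working session

There is one attempt and no reset: what is moved stays moved. The work goes in short steps, Python scripts to look and compute and a tool call to move; the robot and the scene stay as the last step left them, time stands still between calls to the robot, and variables do not carry over. Pictures are saved under pics/ and viewed, and the job is handed in when it is done.

Besides the shell and the picture viewer there is one more tool, called after "Emit:" by a JSON object that holds its "method" and its "body". send_rows: Moves the arm, as the interface text tells. Its arguments: {"type":"object","properties":{"series":{"type":"array","items":{"type":"object","properties":{"grip":{"type":"number"},"dx":{"type":"number"},"dy":{"type":"number"},"dz":{"type":"number"},"turn":{"type":"number"}}}},"force":{"type":"number"}},"required":["series"]}

```bash
mkdir -p pics; ls; cat > h.py <<'E'
import numpy as np,cv2
from plant import *
def world(s,u,v,d):
    f=s["img"].shape[0]/2/np.tan(np.radians(s["fov_y"])/2)
    c=np.array([(u-s["cx"])/f*d,(v-s["cy"])/f*d,d])
    return np.array(s["R"]).T@(c-np.array(s["t"]))
def cloud(s):
    f=s["img"].shape[0]/2/np.tan(np.radians(s["fov_y"])/2)
    v,u=np.mgrid[:384,:512];d=s["depth"]
    c=np.stack([(u-s["cx"])/f*d,(v-s["cy"])/f*d,d],-1)
    return (c-np.array(s["t"]))@np.array(s["R"])
E
python3 - <<'E'
from h import *
st=get_state();print({k:np.round(v,3) for k,v in st.items()})
for n in["scene","top"]:
    s=snapshot(n);cv2.imwrite(f"pics/{n}0.png",s["img"][...,::-1])
    P=cloud(s)
    for t in["yellow_knob","blue_knob"]:
        for r in regions_of(s,t):
            m=r["pixels"]&(s["depth"]>0);p=P[m]
            print(n,t,round(r["score"],2),np.round(r["extent"]),m.sum(),np.round(np.median(p,0),4),np.round(p.max(0),3), np.round(p.min(0),3),s["img"][m].mean(0).round())
E
```

```text
pics
{'clock': np.float64(0.0), 'q': array([ 1.138,  0.69 , -0.195,  1.566,  0.157,  0.902, -0.215]), 'qd': array([-0.   ,  0.001,  0.001, -0.001, -0.   , -0.001,  0.   ]), 'joint_torque': array([ 0.0000e+00, -5.2757e+01, -1.2670e+00, -1.5343e+01, -5.3000e-02,
        7.0000e-03,  0.0000e+00]), 'tool_pos': array([ 0.281, -0.558,  0.238]), 'eef_rot': array([ 0.973,  0.231, -0.   , -0.001]), 'contact_force': array([ 0.059,  0.568, -0.433]), 'moment': array([ 0.007, -0.004, -0.03 ]), 'opening': np.float64(0.997)}
scene yellow_knob 0.75 [235. 264. 251. 276.] 171 [ 0.4384 -0.0027  0.0989] [0.457 0.01  0.105] [ 0.428 -0.018  0.079] [202. 193. 188.]
scene yellow_knob 0.41 [125. 178. 134. 189.] 127 [0.7884 0.1594 0.0938] [0.808 0.174 0.098] [0.78  0.145 0.075] [191. 177. 177.]
scene blue_knob 0.49 [338. 206. 349. 219.] 165 [ 0.4723 -0.2808  0.098 ] [ 0.492 -0.269  0.104] [ 0.461 -0.315  0.047] [180. 176. 177.]
top yellow_knob 0.39 [168. 126. 178. 139.] 106 [0.7959 0.159  0.0952] [0.811 0.177 0.101] [0.784 0.147 0.073] [230. 228. 229.]
top blue_knob 0.61 [322. 248. 329. 256.] 92 [ 0.4787 -0.2823  0.1001] [ 0.49  -0.269  0.103] [ 0.465 -0.296  0.093] [243. 244. 244.]
```

View pics/scene0.png

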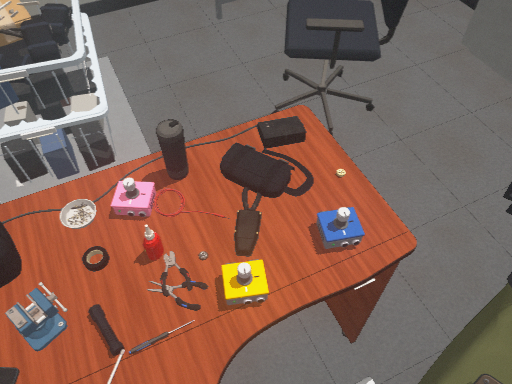

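View pics/top0.png

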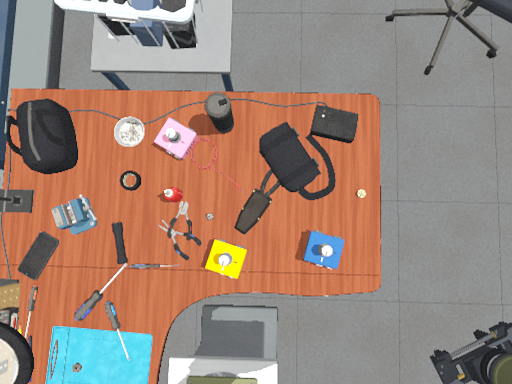

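The yellow module is at scene (245,282) and top (225,260), the blue one at top (324,250), and the pink decoy at top (175,138). Next I refine the yellow knob's position.

```bash
python3 - <<'E'
from h import *
for n in["top","scene"]:
    s=snapshot(n);P=cloud(s);d=s["depth"]>0
    m=d&(np.hypot(P[...,0]-.44,P[...,1]+.003)<.035)&(P[...,2]>.07)
    p=P[m];t=p[p[:,2]>.094]
    print(n,m.sum(),len(t),"all mid",np.round((p.max(0)+p.min(0))/2,4),np.round(p.max(0)-p.min(0),3),"top",np.round(t.mean(0),4),np.round((t.max(0)+t.min(0))/2,4))
    i=s["img"].astype(int);y=d&(i[...,0]>150)&(i[...,1]>130)&(i[...,2]<70)&(np.hypot(P[...,0]-.44,P[...,1])<.1)&(P[...,2]>.04)&(P[...,2]<.06)
    q=P[y];r=cv2.minAreaRect(q[:,:2].astype(np.float32)*1000);print("lid",y.sum(),r,np.median(q[:,2]))
    u,v=(225,260) if n=="top" else (245,278)
    cv2.imwrite(f"pics/z{n}.png",cv2.resize(s["img"][v-40:v+40,u-50:u+50,::-1],None,fx=7,fy=7,interpolation=cv2.INTER_NEAREST))
    # objects near path
    h=d&(np.hypot(P[...,0]-.44,P[...,1])<.2)&(P[...,2]>.06);print("high",h.sum(),np.round(P[h].min(0),3),np.round(P[h].max(0),3))
E
```

```text
top 106 97 all mid [ 0.4454 -0.0033  0.092 ] [0.03  0.03  0.026] top [ 0.446  -0.0039  0.1001] [ 0.4454 -0.0026  0.0998]
lid 842 ((445.6236267089844, -3.5515098571777344), (97.81973266601562, 86.46270751953125), 73.19881439208984) 0.049753062270252266
high 106 [ 0.43  -0.018  0.079] [0.46  0.011 0.105]
scene 188 139 all mid [ 0.4432 -0.0038  0.0868] [0.031 0.029 0.033] top [ 0.4416 -0.0039  0.0993] [ 0.4432 -0.0042  0.0991]
lid 1149 ((444.65533447265625, -5.002468109130859), (98.782470703125, 90.51597595214844), 73.23746490478516) 0.04880748350534323
high 207 [ 0.428 -0.019  0.06 ] [0.459 0.011 0.103]
```

View pics/ztop.png

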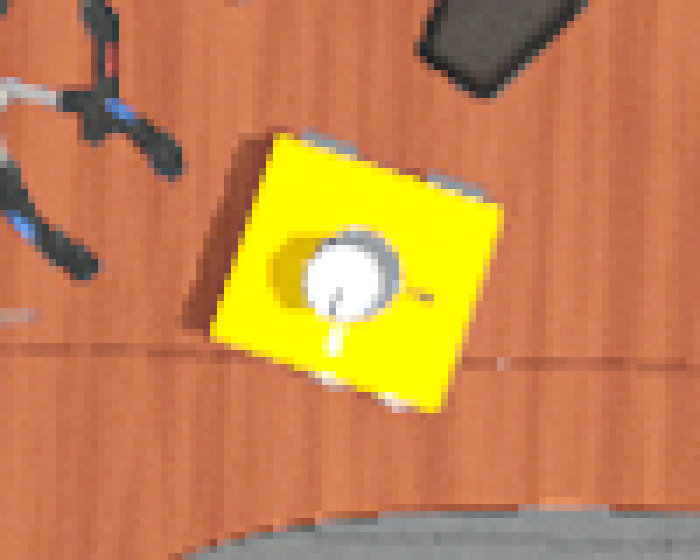

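View pics/zscene.png

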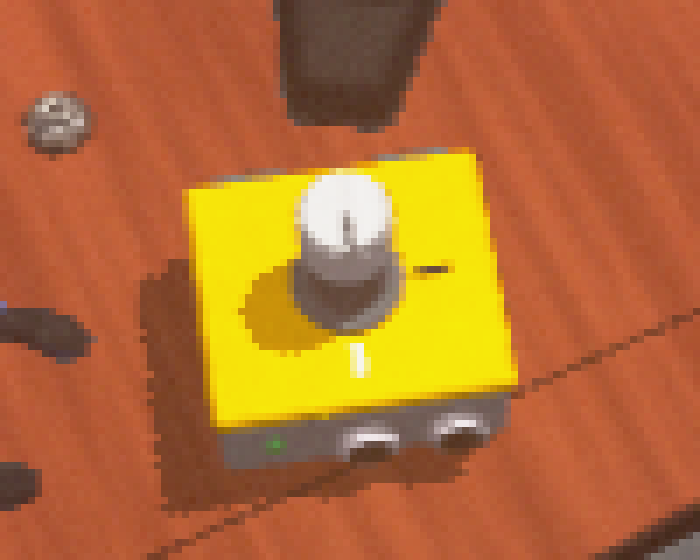

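Both cameras agree: the knob is at about (0.445, -0.004), with its top at 0.101. The pointer lines up with the white home mark. I'll cross at height first.

Emit:
{"method": "send_rows", "body": {"series": [{"dx": 13, "dy": -14, "grip": 1}, {"dx": 25, "dy": -27}, {"dx": 25, "dy": -27}, {"dx": 25, "dy": -27}, {"dx": 25, "dy": -27}, {"dx": 25, "dy": -27}, {"dx": 25, "dy": -27}, {"dx": 25, "dy": -27}, {"dx": 25, "dy": -27}, {"dx": 25, "dy": -27}, {"dx": 25, "dy": -27}, {"dx": 25, "dy": -27}, {"dx": 25, "dy": -27}, {"dx": 25, "dy": -27}, {"dx": 25, "dy": -27}, {"dx": 25, "dy": -27}, {"dx": 0}, {"dx": 0}], "force": 25}}

```text
schema error: expected keys grip, dx, dy, dz, turn
```

```bash
cat >> h.py <<'E'
from scipy.spatial.transform import Rotation as Ro
def to(x,y,z):
    st=get_state();R=Ro.from_quat(st["eef_rot"]);d=R.inv().apply(np.array([x,y,z])-st["tool_pos"])*1000
    print(round(float(st["clock"]),2),"pos",np.round(st["tool_pos"],4),"d",np.round(d,1),"toolx",np.round(R.as_matrix()[:,0],3),"z",np.round(R.as_matrix()[:,2],3),"q",np.round(st["q"],2),"F",np.round(st["contact_force"],1),"M",np.round(st["moment"],2),"open",round(float(st["opening"]),3))
E
python3 -c "
from h import *
to(.445,-.004,.072)"
```

```text
0.4 pos [ 0.2812 -0.5581  0.2386] d [ 395.6 -421.1  166.7] toolx [ 0.893  0.45  -0.   ] z [-0.  0. -1.] q [ 1.14  0.69 -0.19  1.57  0.16  0.9  -0.22] F [-1.3 -0.4 -0.9] M [-0.03  0.02  0.04] open 1.0
```

Emit:
{"method": "send_rows", "body": {"series": [{"dx": 13, "dy": -14, "dz": 0, "turn": 0, "grip": 1}, {"dx": 25, "dy": -27, "dz": 0, "turn": 0, "grip": 1}, {"dx": 25, "dy": -27, "dz": 0, "turn": 0, "grip": 1}, {"dx": 25, "dy": -27, "dz": 0, "turn": 0, "grip": 1}, {"dx": 25, "dy": -27, "dz": 0, "turn": 0, "grip": 1}, {"dx": 25, "dy": -27, "dz": 0, "turn": 0, "grip": 1}, {"dx": 25, "dy": -27, "dz": 0, "turn": 0, "grip": 1}, {"dx": 25, "dy": -27, "dz": 0, "turn": 0, "grip": 1}, {"dx": 25, "dy": -27, "dz": 0, "turn": 0, "grip": 1}, {"dx": 25, "dy": -27, "dz": 0, "turn": 0, "grip": 1}, {"dx": 25, "dy": -27, "dz": 0, "turn": 0, "grip": 1}, {"dx": 25, "dy": -27, "dz": 0, "turn": 0, "grip": 1}, {"dx": 25, "dy": -27, "dz": 0, "turn": 0, "grip": 1}, {"dx": 25, "dy": -27, "dz": 0, "turn": 0, "grip": 1}, {"dx": 25, "dy": -27, "dz": 0, "turn": 0, "grip": 1}, {"dx": 25, "dy": -27, "dz": 0, "turn": 0, "grip": 1}, {"dx": 0, "dy": 0, "dz": 0, "turn": 0, "grip": 1}, {"dx": 0, "dy": 0, "dz": 0, "turn": 0, "grip": 1}], "force": 25}}

```text
clock: 2.2
tool_pos: [0.4393, -0.0087, 0.2388]
eef_rot: [0.973, 0.232, 0.0, 0.0]
contact_force: [-0.5, -0.3, 0.6]
opening: 1.003
```

```bash
python3 -c "
from h import *
to(.445,-.004,.072)"
```

```text
2.2 pos [ 0.4393 -0.0087  0.2388] d [  7.2  -1.7 166.8] toolx [0.892 0.452 0.   ] z [ 0. -0. -1.] q [ 0.01  0.46 -0.14  2.1   0.11  0.59 -1.31] F [-0.5 -0.3  0.6] M [-0.03  0.03  0.01] open 1.003
```

Emit:
{"method": "send_rows", "body": {"series": [{"dx": 7, "dy": -2, "dz": 15, "turn": 0, "grip": 1}, {"dx": 0, "dy": 0, "dz": 25, "turn": 0, "grip": 1}, {"dx": 0, "dy": 0, "dz": 25, "turn": 0, "grip": 1}, {"dx": 0, "dy": 0, "dz": 25, "turn": 0, "grip": 1}, {"dx": 0, "dy": 0, "dz": 20, "turn": 0, "grip": 1}, {"dx": 0, "dy": 0, "dz": 15, "turn": 0, "grip": 1}, {"dx": 0, "dy": 0, "dz": 10, "turn": 0, "grip": 1}, {"dx": 0, "dy": 0, "dz": 10, "turn": 0, "grip": 1}, {"dx": 0, "dy": 0, "dz": 10, "turn": 0, "grip": 1}, {"dx": 0, "dy": 0, "dz": 10, "turn": 0, "grip": 1}, {"dx": 0, "dy": 0, "dz": 0, "turn": 0, "grip": 1}, {"dx": 0, "dy": 0, "dz": 0, "turn": 0, "grip": 1}], "force": 25}}

```text
clock: 3.4
tool_pos: [0.4445, -0.0044, 0.0737]
eef_rot: [0.973, 0.231, -0.0, 0.0]
contact_force: [0.5, 0.2, 0.8]
opening: 1.0
```

```bash
python3 -c "
from h import *
to(.445,-.004,.072)
s=snapshot('scene');cv2.imwrite('pics/a.png',cv2.resize(s['img'][230:310,195:295,::-1],None,fx=7,fy=7))"
```

```text
3.4 pos [ 0.4445 -0.0044  0.0737] d [ 0.6 -0.2  1.7] toolx [ 0.893  0.45  -0.   ] z [-0. -0. -1.] q [-0.07  0.79 -0.03  2.23  0.19  0.12 -1.39] F [0.5 0.2 0.8] M [ 0.03  0.01 -0.01] open 1.0
```

View pics/a.png

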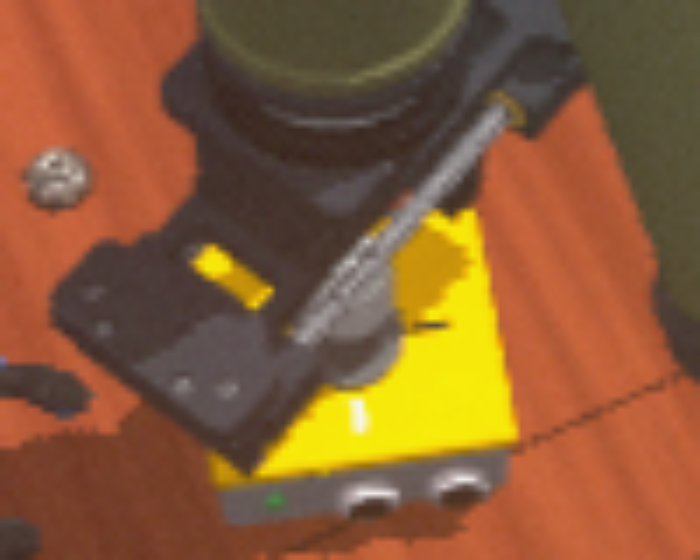

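The knob sits between the open fingers, at about pixel (350,290) in the zoomed view. I'll close on it.

Emit:
{"method": "send_rows", "body": {"series": [{"dx": 0, "dy": 0, "dz": 1, "turn": 0, "grip": 0}, {"dx": 0, "dy": 0, "dz": 0, "turn": 0, "grip": 0}, {"dx": 0, "dy": 0, "dz": 0, "turn": 0, "grip": 0}, {"dx": 0, "dy": 0, "dz": 0, "turn": 0, "grip": 0}, {"dx": 0, "dy": 0, "dz": 0, "turn": 0, "grip": 0}, {"dx": 0, "dy": 0, "dz": 0, "turn": 0, "grip": 0}, {"dx": 0, "dy": 0, "dz": 0, "turn": 0, "grip": 0}, {"dx": 0, "dy": 0, "dz": 0, "turn": 0, "grip": 0}], "force": 30}}

```text
clock: 4.25
tool_pos: [0.4443, -0.0038, 0.0727]
eef_rot: [0.973, 0.232, -0.0, -0.0]
contact_force: [0.2, 1.1, 1.4]
opening: 0.327
```

```bash
python3 -c "
from h import *
to(.445,-.004,.086)"
```

```text
4.25 pos [ 0.4443 -0.0038  0.0727] d [  0.6   0.5 -13.3] toolx [ 0.893  0.451 -0.   ] z [-0.     0.001 -1.   ] q [-0.07  0.79 -0.03  2.23  0.19  0.12 -1.39] F [0.2 1.1 1.4] M [ 0.14  0.12 -0.04] open 0.327
```

The opening is about 29 mm, so the knob is gripped. Pulling up 13.5 mm.

Emit:
{"method": "send_rows", "body": {"series": [{"dx": 0, "dy": 0, "dz": -3, "turn": 0, "grip": 0}, {"dx": 0, "dy": 0, "dz": -3, "turn": 0, "grip": 0}, {"dx": 0, "dy": 0, "dz": -3, "turn": 0, "grip": 0}, {"dx": 0, "dy": 0, "dz": -3, "turn": 0, "grip": 0}, {"dx": 0, "dy": 0, "dz": -1.5, "turn": 0, "grip": 0}, {"dx": 0, "dy": 0, "dz": 0, "turn": 0, "grip": 0}, {"dx": 0, "dy": 0, "dz": 0, "turn": 0, "grip": 0}, {"dx": 0, "dy": 0, "dz": 0, "turn": 0, "grip": 0}], "force": 30}}

```text
clock: 5.05
tool_pos: [0.4443, -0.0039, 0.0861]
eef_rot: [0.973, 0.232, -0.0, -0.0]
contact_force: [-0.9, 5.5, -8.9]
opening: 0.33
```

```bash
python3 -c "
from h import *
to(.445,-.004,.086)
for n,(u,v) in {'scene':(245,270),'top':(225,260)}.items():
    s=snapshot(n);cv2.imwrite(f'pics/b{n}.png',cv2.resize(s['img'][v-40:v+40,u-50:u+50,::-1],None,fx=7,fy=7))"
```

```text
5.05 pos [ 0.4443 -0.0039  0.0861] d [0.6 0.4 0.1] toolx [ 0.893  0.451 -0.   ] z [-0.  0. -1.] q [-0.07  0.76 -0.04  2.22  0.18  0.16 -1.38] F [-0.9  5.5 -8.9] M [ 1.02  0.25 -0.05] open 0.33
```

View pics/bscene.png

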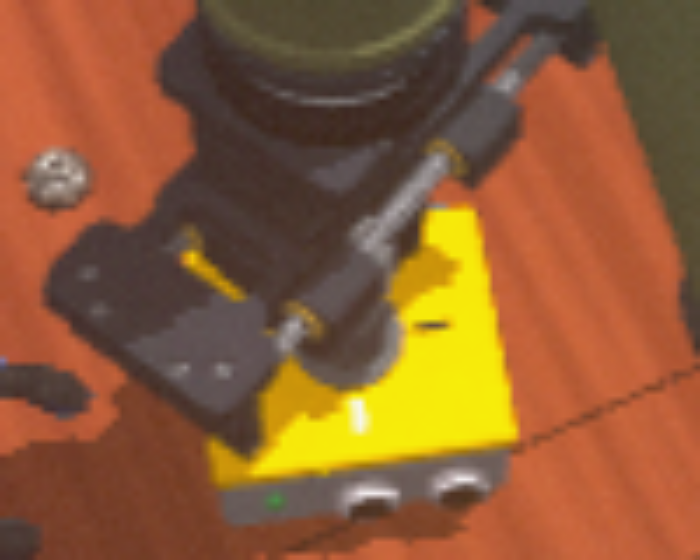

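The downward force of about 8 N matches the spring, so the knob is up. A positive tool turn is clockwise from above, so counter-clockwise is negative.

Emit:
{"method": "send_rows", "body": {"series": [{"dx": 0, "dy": 0, "dz": 0, "turn": -0.05, "grip": 0}, {"dx": 0, "dy": 0, "dz": 0, "turn": -0.1, "grip": 0}, {"dx": 0, "dy": 0, "dz": 0, "turn": -0.1, "grip": 0}, {"dx": 0, "dy": 0, "dz": 0, "turn": -0.1, "grip": 0}, {"dx": 0, "dy": 0, "dz": 0, "turn": -0.1, "grip": 0}, {"dx": 0, "dy": 0, "dz": 0, "turn": 0, "grip": 0}], "force": 30}}

```text
clock: 5.75
tool_pos: [0.4443, -0.0039, 0.086]
eef_rot: [0.896, 0.444, 0.0, -0.0]
contact_force: [-0.9, 5.3, -7.6]
opening: 0.324
```

```bash
python3 -c "
from h import *
to(.4443,-.0039,.086)"
```

```text
5.75 pos [ 0.4443 -0.0039  0.086 ] d [ 0. -0.  0.] toolx [0.606 0.796 0.   ] z [-0.     0.001 -1.   ] q [-0.03  0.76 -0.1   2.22  0.4   0.17 -1.15] F [-0.9  5.3 -7.6] M [1.04 0.26 0.09] open 0.324
```

Emit:
{"method": "send_rows", "body": {"series": [{"dx": 0, "dy": 0, "dz": 0, "turn": -0.1, "grip": 0}, {"dx": 0, "dy": 0, "dz": 0, "turn": -0.1, "grip": 0}, {"dx": 0, "dy": 0, "dz": 0, "turn": -0.1, "grip": 0}, {"dx": 0, "dy": 0, "dz": 0, "turn": -0.1, "grip": 0}, {"dx": 0, "dy": 0, "dz": 0, "turn": -0.1, "grip": 0}, {"dx": 0, "dy": 0, "dz": 0, "turn": -0.1, "grip": 0}, {"dx": 0, "dy": 0, "dz": 0, "turn": -0.1, "grip": 0}, {"dx": 0, "dy": 0, "dz": 0, "turn": -0.1, "grip": 0}, {"dx": 0, "dy": 0, "dz": 0, "turn": -0.1, "grip": 0}, {"dx": 0, "dy": 0, "dz": 0, "turn": -0.1, "grip": 0}, {"dx": 0, "dy": 0, "dz": 0, "turn": -0.05, "grip": 0}, {"dx": 0, "dy": 0, "dz": 0, "turn": 0, "grip": 0}, {"dx": 0, "dy": 0, "dz": 0, "turn": 0, "grip": 0}], "force": 30}}

```text
clock: 7.05
tool_pos: [0.4444, -0.0039, 0.086]
eef_rot: [0.554, 0.832, 0.001, -0.0]
contact_force: [-2.4, 4.7, -7.5]
opening: 0.327
```

```bash
python3 -c "
from h import *
to(.4443,-.0039,.084)"
```

```text
7.05 pos [ 0.4444 -0.0039  0.086 ] d [ 0.1 -0.1  2. ] toolx [-0.386  0.922  0.001] z [ 0.     0.001 -1.   ] q [ 0.08  0.77 -0.29  2.22  0.86  0.26 -0.57] F [-2.4  4.7 -7.5] M [0.97 0.15 0.03] open 0.327
```

The tool has turned 1.50 rad. I'll ease down onto the thread, release, and look.

Emit:
{"method": "send_rows", "body": {"series": [{"dx": 0, "dy": 0, "dz": 1, "turn": 0, "grip": 0}, {"dx": 0, "dy": 0, "dz": 1.5, "turn": 0, "grip": 0}, {"dx": 0, "dy": 0, "dz": 0, "turn": 0, "grip": 0}, {"dx": 0, "dy": 0, "dz": 0, "turn": 0, "grip": 1}, {"dx": 0, "dy": 0, "dz": 0, "turn": 0, "grip": 1}, {"dx": 0, "dy": 0, "dz": 0, "turn": 0, "grip": 1}, {"dx": 0, "dy": 0, "dz": 0, "turn": 0, "grip": 1}, {"dx": 0, "dy": 0, "dz": 0, "turn": 0, "grip": 1}, {"dx": 0, "dy": 0, "dz": 0, "turn": 0, "grip": 1}], "force": 30}}

```text
clock: 7.95
tool_pos: [0.4447, -0.0046, 0.0838]
eef_rot: [0.554, 0.832, -0.0, 0.0]
contact_force: [-1.0, 0.2, -0.2]
opening: 0.848
```

```bash
python3 -c "
from h import *
to(.4443,-.0039,.2)
s=snapshot('scene');cv2.imwrite('pics/c.png',cv2.resize(s['img'][230:310,195:295,::-1],None,fx=7,fy=7))"
```

```text
7.95 pos [ 0.4447 -0.0046  0.0838] d [ 8.000e-01 -1.000e-01 -1.162e+02] toolx [-0.386  0.923 -0.   ] z [ 0. -0. -1.] q [ 0.08  0.78 -0.28  2.22  0.87  0.25 -0.58] F [-1.   0.2 -0.2] M [-0.04 -0.11 -0.02] open 0.848
```

View pics/c.png

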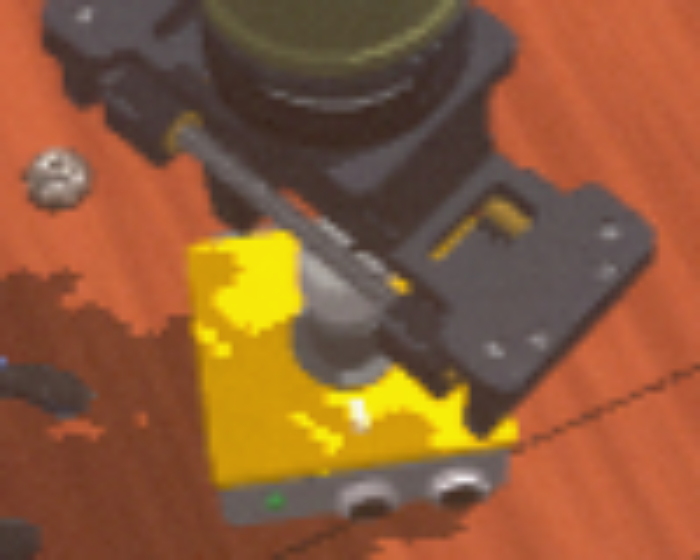

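Emit:
{"method": "send_rows", "body": {"series": [{"dx": 0, "dy": 0, "dz": -5, "turn": 0, "grip": 1}, {"dx": 0, "dy": 0, "dz": -15, "turn": 0, "grip": 1}, {"dx": 0, "dy": 0, "dz": -25, "turn": 0, "grip": 1}, {"dx": 0, "dy": 0, "dz": -25, "turn": 0, "grip": 1}, {"dx": 0, "dy": 0, "dz": -25, "turn": 0, "grip": 1}, {"dx": 0, "dy": 0, "dz": -25, "turn": 0, "grip": 1}, {"dx": 0, "dy": 0, "dz": -25, "turn": 0, "grip": 1}, {"dx": -12, "dy": -5, "dz": -10, "turn": 0, "grip": 1}, {"dx": -28, "dy": -12, "dz": 0, "turn": 0, "grip": 1}, {"dx": -28, "dy": -12, "dz": 0, "turn": 0, "grip": 1}, {"dx": -28, "dy": -12, "dz": 0, "turn": 0, "grip": 1}, {"dx": -28, "dy": -12, "dz": 0, "turn": 0, "grip": 1}, {"dx": -28, "dy": -12, "dz": 0, "turn": 0, "grip": 1}, {"dx": -28, "dy": -12, "dz": 0, "turn": 0, "grip": 1}, {"dx": -28, "dy": -12, "dz": 0, "turn": 0, "grip": 1}, {"dx": -15, "dy": -6, "dz": 0, "turn": 0, "grip": 1}, {"dx": 0, "dy": 0, "dz": 0, "turn": 0, "grip": 1}, {"dx": 0, "dy": 0, "dz": 0, "turn": 0, "grip": 1}], "force": 30}}

```text
clock: 9.8
tool_pos: [0.4427, -0.2459, 0.2389]
eef_rot: [0.554, 0.832, 0.0, -0.0]
contact_force: [0.6, 0.5, -0.2]
opening: 1.0
```

```bash
python3 - <<'E'
from h import *
to(.4443,-.0039,.2)
for n,(u,v) in {'scene':(245,270),'top':(225,260)}.items():
    s=snapshot(n);P=cloud(s)
    cv2.imwrite(f'pics/d{n}.png',cv2.resize(s['img'][v-40:v+40,u-50:u+50,::-1],None,fx=7,fy=7,interpolation=cv2.INTER_NEAREST))
    cv2.imwrite(f'pics/e{n}.png',s['img'][...,::-1])
    for c in[(.445,-.004),(.477,-.283)]:
        m=(s["depth"]>0)&(np.hypot(P[...,0]-c[0],P[...,1]-c[1])<.012)&(P[...,2]>.08)&(P[...,2]<.13);print(n,c,m.sum(),np.round(np.percentile(P[m][:,2],[25,50,75]),4) if m.any() else 0)
E
python3 -c "
import cv2,numpy as np
a=[cv2.imread(f'pics/d{n}.png') for n in('scene','top')]
cv2.imwrite('pics/d.png',cv2.resize(np.hstack(a),(800,320)))"
```

```text
9.8 pos [ 0.4427 -0.2459  0.2389] d [222.6  94.9  39.1] toolx [-0.386  0.923  0.001] z [-0.     0.001 -1.   ] q [ 0.85  0.61 -0.69  1.9   0.52  0.82  0.27] F [ 0.6  0.5 -0.2] M [-0.   -0.12 -0.01] open 1.0
scene (0.445, -0.004) 81 [0.1095 0.1108 0.1117]
scene (0.477, -0.283) 63 [0.0988 0.0994 0.1008]
top (0.445, -0.004) 66 [0.1099 0.1111 0.112 ]
top (0.477, -0.283) 31 [0.0999 0.101  0.1014]
```

View pics/d.png

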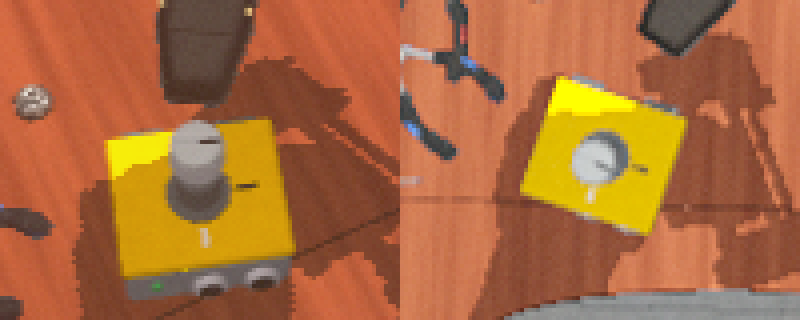

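View pics/etop.png

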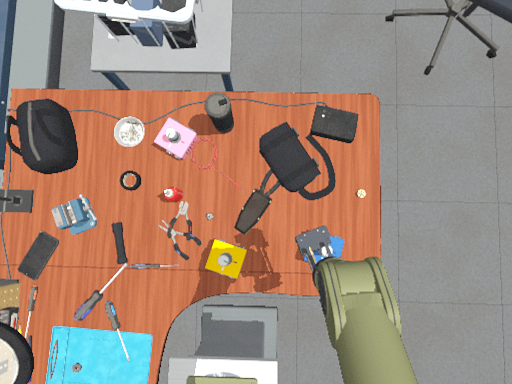

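The pointer now points at the dark quarter-turn mark: about (210,142) in the scene half of the picture and (605,165) in the top half. The yellow knob's top is at 0.111 m, 10–11 mm above home. The blue knob is still at 0.100 m. The gripper hangs clear at z = 0.239.

```bash
python3 -c "
from plant import *
print(finish_job())"
```

```text
the job is handed in; nothing more can be done
None
```

The yellow module's screw is backed out and resting on its thread, and the job is handed in at about 10 s of the 35 s allowed. I gripped the knob, pulled it up 13.5 mm and turned it 1.50 rad counter-clockwise. I then eased it down 2.5 mm, released it and moved the arm clear.

**Yellow knob:** after release, both cameras put its top at about 0.111 m. Before the job they measured 0.099–0.100 m, and home by the given sizes is 0.101 m, so it stands 10–12 mm up, against the expected 10.5 mm. The pointer shows a quarter turn, on the dark mark.

**Blue knob:** its top is unchanged at about 0.100 m, and I did not touch it. The pink look-alike was not touched either.

**Forces:** every reading I took stayed under about 11 N. The arm was touching nothing at hand-in.

**Problems:** one early move call was refused because its rows were incomplete; nothing moved. None of the final checks failed or disagreed.

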